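Set the length stop to the sample batten

ROBOT

A 6-joint arm with a two-finger parallel gripper is mounted at the origin on the work surface. World frame = base frame: x ahead of the robot, y to its left, z up, the work surface at z = 0. Lengths are in mm, angles in degrees, forces in N, time in s.
With the tool pointing down it reaches from about 300 to 850 mm from the base axis. Payload 4.2 kg.
Tool frame: the origin (TCP) lies between the finger pads; the fingertips stand 25 mm ahead of it and the grasp point (between the pads) lies 6 mm ahead of it; x points along the fingers, y is the direction in which the jaws open and shut, and the axes are right-handed (so a half turn about x gives the same grasp; the last joint's range is limited). The gripper opens to 91 mm and grips with 3 to 60 N. Pads are 32 mm wide; open, the fingers measure 118 mm over their backs; the gripper's body (76 mm by 178 mm) begins 60 mm behind the grasp point.
Start: joints at [-65.489, 18.312, 89.639, -0, 72.044, -1.146], TCP at [248.97, -518.319, 238.976] pointing down, gripper open.
Joint ranges: [-177.97, 177.97], [-48.28, 115.42], [12.27, 149.76], [-77.06, 257.06], [2.81, 150.46], [-146.56, 146.56]. Speed limits (degrees/s): [147.25, 147.25, 180, 180, 180, 180].

INTERFACE

Orientations are given as [roll, pitch, yaw] about the fixed x, y, z axes, in that order (R = Rz(yaw) Ry(pitch) Rx(roll)).
In Python, from workcell import env gives the robot as it stands.
- The arm moves only by the tool jog_arm, never from a script. Its argument "plan" is one flat list of numbers, 4 for each row, row after row: the shift along the tool's x, y, z in cm, then the turn about the tool's x in units of 6 degrees (1.0 is 6 degrees). In form: [tx, ty, tz, turn, tx, ty, tz, turn, ...]. A call has 1 to 12 rows; each row shifts and turns the commanded pose from where the row before left it, along the tool's axes as they then stand; what a row does not reach is not made up. A row lasts 1/12 s, in which the tool goes at most 41.7 mm and 7.16 degrees, less where a joint would pass 70% of its speed; a pose out of reach is approached as far as the arm can. A call with a gripper value outside its range is refused whole. "claw" is the finger opening in cm, from 0 to 9.12, set as the call begins (left out, the last holds). The fingers move at their own pace and stop on an object; "newtons" is the grip in N (left out, the last holds). Time passes only in rows, so rows that do not move let the fingers close. It gives the time, the measured TCP pose, the force and the opening at its end, in the units of the state.
- env.state(): the state, without advancing time (a new reading comes with each control period).
- env.grab_frame(name): name is "scene" or "top"; returns the picture (420x560x3 uint8, red, green, blue); there is no depth.
- env.calibration(name): a dict with "vertical_fov" (degrees; the focal length in pixels is half the picture's height over the tangent of half this angle, whatever the lens; pixels are square), "cx", "cy" (the principal point, pixels), "k1" (the pictures are not rectified: a ray, as slopes to the right and down, at radius r is drawn at 1 + k1 r^2 times it, then the intrinsics apply), "origin" and "orientation" of the camera in the world. Camera axes: x right, y down, z forward; pixel columns grow to the right and rows downward; lengths in mm; the calibration is good to about 2 mm. A picture is of the moment at which its call begins. calibration takes no time and is no camera call.
- env.job_done(): hands the job in, once; it reports no verdict.
The state is a dict: "time_s": time; "qpos": joint angles; "qvel": joint speeds; "effort": joint torques, N m; "ee_pos": TCP position; "ee_rot": TCP orientation; "force": force on the tool from outside, world axes, zero at the start; "torque": the same for the moment, N m; "gripper_width": finger opening in mm.
Only numpy, scipy, OpenCV 4.12 (cv2) and the standard library are available. Lean on these libraries where they do the work, as an engineer would, in place of code of your own. Each camera call takes 0.05 s, during which the arm holds its last target.

TASK

A sample batten lies along the fence of the cut-off board, its sawn end at the saw slot. With a fingertip, push the sliding length stop along its rail towards the batten until the stop's spring plunger drops into the notch that leaves the stop just short of the batten's free end, without shifting the batten; then press the stop's clamp lever fully down. Only push and press: let the plunger drop by itself without touching its knob, lift nothing, and leave the other battens, the try square and the pencil tin where they are.

Things in the scene. Friction and masses are not known exactly. Their poses are not given: they have to be found in the camera images.
- cut_board: White laminated cut-off board 260 x 660 x 18 mm on the bench, fixed. Origin on its underside; x across it (away from the robot), y along it, z up. In its frame an aluminium fence stands at x 0 to 45 mm, y -120 to 310 mm, up to 42 mm above the bench. The sample batten lies along the fence's front face (x = 0); the other two lie at x -100 and -145 mm.
- saw_slot (a point): Middle of the saw slot on the board's top (board x -18, y -220 mm), where the sample's sawn end lies. The slot crosses the two grey mitre box walls: x 0 to 15 and -51 to -36 mm, y -320 to -125 mm, 58 mm above the bench.
- rail_end (a point): Outer (+y) end of the steel strip on top of the fence, at its top face (board x 22.5, y 310 mm, 48 mm above the bench). The strip is 16 mm wide and runs along y, with seven cross notches 32 mm apart, each 4 mm deep and 16 mm wide.
- stop (a joint): Position (m) of the length stop, a grey saddle astride the fence; falls as it is pushed towards the saw slot (-y of the board). Starts at 0.115 to 0.19. Notches at 0, 0.032, 0.064, ... 0.192. The right one: 0.032 for the short, 0.064 for the mid, 0.096 for the long batten as sample. Slides with about 2 N, is drawn into a notch from some 5 mm off its middle (push dips to 0), 7 to 10 N to leave one.
- stop_face (a point): Middle of the face of the stop's steel nose, 32 mm wide, 21 to 50 mm above the bench, looking to -y of the board at the batten's end. It lies 160 mm + the joint's value from the saw slot: 2 mm short of the sample's free end when in the right notch.
- stop_push (a point): Middle of the saddle's outer end face (looks to +y of the board), right above the strip, 62 mm above the bench: push here. The face spans 50 to 74 mm above the bench and board x -34 to 56 mm; the strip (top at 48 mm) runs on beyond it. The saddle is 112 mm long from nose face to this face.
- plunger (a joint): Height (m) of the spring plunger: about 0 (to -0.0005) down in a notch, 0.0035 to 0.004 riding on the strip between notches.
- plunger_top (a point): Top centre of the plunger's upright black knob, 22 mm across, 20 mm high, on the saddle 24 mm from the nose face, above the strip; 108 mm above the bench when down. Not to be touched.
- clamp (a joint): Angle (rad) of the clamp lever on the saddle: 0 tip up (start), 0.7 fully down. It stays where it is left; about 5 N at the tip presses it.
- clamp_tip (a point): Top of the clamp lever's black tip (26 x 20 mm), pressed from above. It is 60 mm from the lever's pivot, a line along the rail at board x 41 mm, 85 mm above the bench, and points to the robot (-x of the board). About 127 mm above the bench when up; 90 mm and 17 mm further to -x when down. 42 mm along the rail from the plunger knob (on the outer side).
- batten_short: Loose pine batten 28 x 190 x 20 mm. Origin under the middle of its sawn end; its length runs along its +y. Any of the three battens may be the sample: the one whose origin is at the saw slot, 15 mm in front of the fence.
- batten_mid: Loose pine batten 28 x 222 x 20 mm, otherwise as batten_short.
- batten_long: Loose pine batten 28 x 254 x 20 mm, otherwise as batten_short.
- try_square: Try square lying on the front part of the board: wooden stock 95 x 18 x 18 mm, steel blade 130 mm long. Origin under the middle of the stock. Leave it.
- pencil_tin: Open steel tin 72 mm across, 100 mm high, with pencils up to 155 mm, on the bench to the left. Origin under its middle. Leave it.
There are look-alikes about, which are no part of the job. What is shaped like the batten_short but black or white is not meant. Leave any purple look-alike of the batten_mid alone.

How it is judged:
By the outcome, as a careful person would: the job done as asked, in the order asked, and still so for the second after the job is handed in, with the robot touching nothing.
It also fails if it takes over 54 s, if anything falls off the work surface, if the arm or the gripper's body presses on something with over 40 N, if the wrist force passes 120 N, or if a joint passes its speed limit or range.

## Working session

There is one attempt and no reset: what is moved stays moved. The work goes in short steps, Python scripts to look and compute and a tool call to move; the robot and the scene stay as the last step left them, time stands still between calls to the robot, and variables do not carry over. Pictures are saved under pics/ and viewed, and the job is handed in when it is done.

Besides the shell and the picture viewer there is one more tool, called after "Request:" in YAML: its name, and indented under it one key for each argument. jog_arm: Moves the arm, as the interface text tells. Its arguments: {"type":"object","properties":{"plan":{"type":"array"},"claw":{"type":"number"},"newtons":{"type":"number"}},"required":["plan"]}

```bash
mkdir -p pics; ls
python3 - <<'E'
from workcell import env
import cv2
for n in ("scene","top"):
    print(n,env.calibration(n))
    im=env.grab_frame(n)
    cv2.imwrite(f"pics/{n}0.png",im[:,:,::-1])
print(env.state())
E
```

```text
pics
scene {'vertical_fov': 48.41980349249108, 'cx': 276.19694985026445, 'cy': 211.1284768751353, 'k1': -0.1492145427470882, 'origin': array([1283.41973723, 1061.06454512,  990.86596094]), 'orientation': array([-1.23480342e+02, -8.38930226e-02,  1.47989739e+02])}
top {'vertical_fov': 43.09383615156067, 'cx': 290.95526813938653, 'cy': 204.2560877560506, 'k1': -0.058206883512740025, 'origin': array([ 401.7332621 ,  -34.70502512, 1587.46293983]), 'orientation': array([-172.39069066,   -1.05419634,  -90.49526809])}
{'time_s': 0.1, 'qpos': array([-6.54902532e+01,  1.83464664e+01,  8.96999491e+01, -2.28976904e-03,
        7.20440221e+01, -1.14777474e+00]), 'qvel': array([-0.06114574, -0.04881407, -0.09417493,  0.10995826, -0.00757973,
       -0.10728366]), 'effort': array([ 6.44713782e-04, -4.13330054e+01, -2.32510006e+01,  7.29501410e-02,
        4.21884342e-02, -4.50549260e-05]), 'ee_pos': array([ 248.76883508, -517.9348728 ,  238.21586955]), 'ee_rot': array([-89.76874611,  89.90953617, 115.88948303]), 'force': array([ 0.28178151, -0.23401181, -1.16002651]), 'torque': array([-0.0212524 ,  0.0029813 , -0.00483923]), 'gripper_width': 90.97377005620055}
```

View pics/scene0.png

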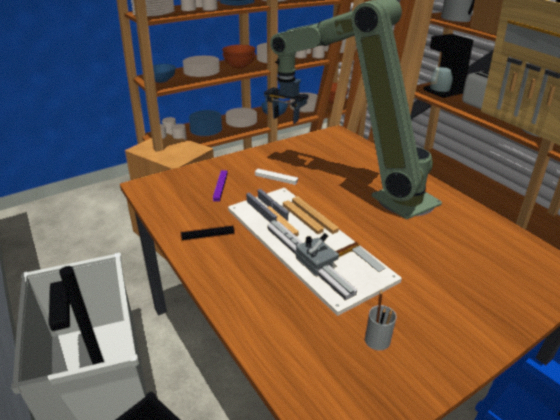

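View pics/top0.png

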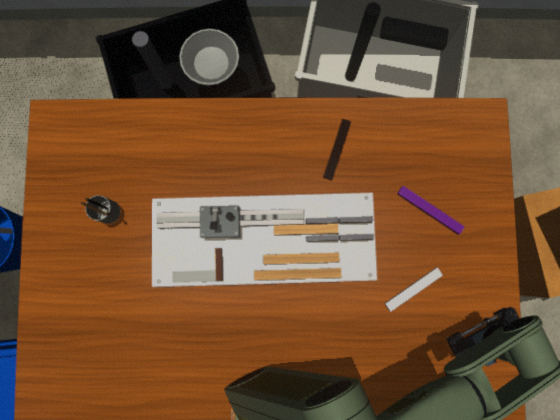

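The top view shows the board at pixels (152,199)-(377,287). The saddle is near (220,221) with the knob near (229,217), and the sample batten runs from about (274,230) to (338,229). I'll zoom in next.

```bash
cat > h.py <<'E'
import numpy as np, cv2
from scipy.spatial.transform import Rotation as R
from workcell import env
class Cam:
    def __init__(s,n):
        c=env.calibration(n); s.f=210/np.tan(np.radians(c["vertical_fov"]/2)); s.cx,s.cy,s.k=c["cx"],c["cy"],c["k1"]
        s.o=np.array(c["origin"]); s.R=R.from_euler("xyz",c["orientation"],degrees=True).as_matrix()
    def proj(s,P):
        q=(np.atleast_2d(P)-s.o)@s.R; u=q[:,:2]/q[:,2:]; r2=(u**2).sum(1,keepdims=True)
        u=u*(1+s.k*r2); return u*s.f+[s.cx,s.cy]
    def unproj(s,px,z):
        d=(np.atleast_2d(px)-[s.cx,s.cy])/s.f; u=d.copy()
        for _ in range(30): u=d/(1+s.k*(u**2).sum(1,keepdims=True))
        v=np.c_[u,np.ones(len(u))]@s.R.T
        return s.o+v*((z-s.o[2])/v[:,2])[:,None]
E
python3 - <<'E'
import cv2
a=cv2.imread("pics/top0.png")[185:295,145:385]
cv2.imwrite("pics/topz.png",cv2.resize(a,None,fx=3.3,fy=3.3,interpolation=cv2.INTER_CUBIC))
b=cv2.imread("pics/scene0.png")[180:310,220:405]
cv2.imwrite("pics/scz.png",cv2.resize(b,None,fx=4.2,fy=4.2,interpolation=cv2.INTER_CUBIC))
from h import *
t=Cam("top")
print(t.unproj([(152,199),(374,193),(377,278),(152,287)],18))
E
```

```text
[[ 629.54052375  348.50128568   18.        ]
 [ 643.69939826 -314.80184619   18.        ]
 [ 390.89779567 -316.5092591    18.        ]
 [ 370.04232178  342.35338051   18.        ]]
```

View pics/topz.png

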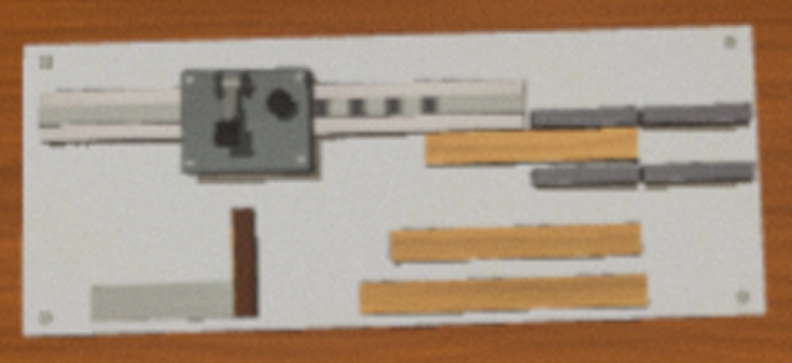

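View pics/scz.png

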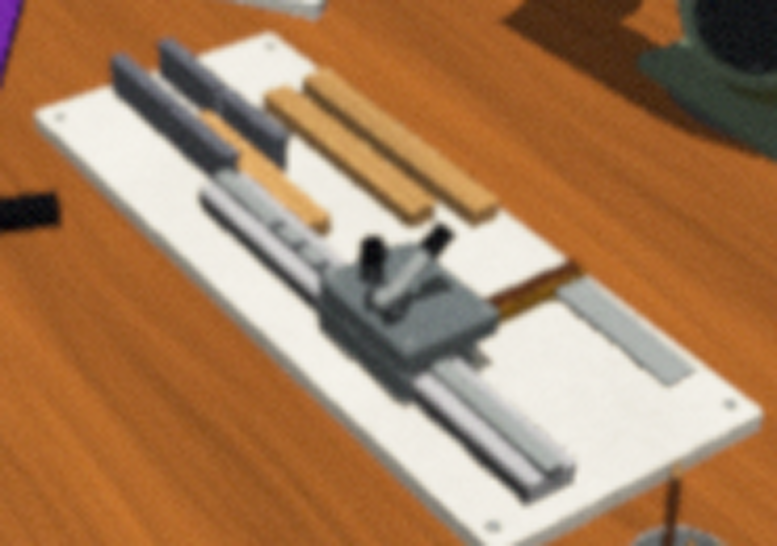

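```bash
cat > fit.py <<'E'
from h import *
from scipy.optimize import least_squares
t=Cam("top"); s=Cam("scene")
T=lambda u,v:((u+.5)/3.3-.5+145,(v+.5)/3.3-.5+185)
S=lambda u,v:((u+.5)/4.2-.5+220,(v+.5)/4.2-.5+180)
# (board pt, px)  fence/rail/wall points
top=[((45,310,42),T(40,92)),((0,310,42),T(40,143)),((45,-120,42),T(524,79)),((0,-120,42),T(525,130)),
 ((15,-320,58),T(751,103)),((0,-320,58),T(751,121)),((-51,-320,58),T(754,181)),((-36,-320,58),T(754,164)),
 ((15,-125,58),T(531,111)),((-51,-125,58),T(532,187)),((-15,-220,38),T(637,146))]
sc=[((15,-320,58),S(113,57)),((-36,-320,58),S(160,41)),((15,-125,58),S(238,153)),((-36,-125,58),S(287,136)),((45,310,42),S(527,487)),((14.5,310,48),S(572,466))]
corT=[T(22,46),T(751,26),T(766,315),T(24,336)]
def B2W(p,P): 
    c,q=np.cos(p[2]),np.sin(p[2]); P=np.atleast_2d(P).astype(float)
    return np.c_[p[0]+c*P[:,0]-q*P[:,1],p[1]+q*P[:,0]+c*P[:,1],P[:,2]]
def res(p):
    r=[(t.proj(B2W(p,[a for a,_ in top]))-[b for _,b in top])]
    r.append(s.proj(B2W(p,[a for a,_ in sc]))-[b for _,b in sc])
    C=[(p[3]+260,330,18),(p[3]+260,-330,18),(p[3],-330,18),(p[3],330,18)]
    r.append(t.proj(B2W(p,C))-corT)
    return np.vstack(r).ravel()
if __name__=="__main__":
    o=least_squares(res,[560,15,0,-170],loss="soft_l1"); print(o.x,np.degrees(o.x[2])); print(res(o.x).reshape(-1,2).round(1).tolist())
    np.save("bp.npy",o.x)
    p=o.x
    c,q=np.cos(p[2]),np.sin(p[2])
    def toB(px,z):
        w=t.unproj(px,z)[:,:2]-p[:2]; return np.c_[c*w[:,0]+q*w[:,1],-q*w[:,0]+c*w[:,1]]
    print("sample ends",toB([T(425,150),T(638,146)],38))
    print("others",toB([T(390,246),T(640,240),T(360,298),T(647,291)],38))
    print("saddle top corners z74",toB([T(181,72),T(311,67),T(314,171),T(183,174)],74))
    print("knob",toB([T(282,103)],110))
    print("square", toB([T(232,208),T(258,315)],36),"tin",t.unproj([(101,209)],80))
E
python3 fit.py
```

```text
[ 5.46348623e+02  1.86387417e+01  1.99838035e-02 -1.68289341e+02] 1.1449875965066956
[[-0.6, 0.3], [-0.7, 0.2], [-0.3, 0.4], [-0.1, 0.2], [0.2, 0.9], [0.4, 0.6], [0.4, -0.0], [0.1, -0.1], [-0.2, 0.3], [0.3, 0.0], [0.1, -0.3], [-0.6, 0.1], [-0.5, 0.2], [-2.9, 1.2], [-2.6, 0.9], [0.7, -0.3], [-1.8, -0.8], [0.1, -0.2], [-0.0, 0.2], [-0.3, 0.0], [-0.9, 0.0]]
sample ends [[ -14.2929301   -31.55915173]
 [ -15.87877052 -220.47390453]]
others [[ -98.02016607    1.2474841 ]
 [ -98.98178506 -218.94946545]
 [-142.65190546   28.50017191]
 [-143.79681664 -223.35785175]]
saddle top corners z74 [[ 56.15297551 178.15171634]
 [ 57.57829439  65.24174369]
 [-32.9405385   64.10723835]
 [-32.55490972 177.00872334]]
knob [[22.67220892 87.48649229]]
square [[ -60.85200405  139.76208071]
 [-155.00730149  118.10708148]] tin [[592.58408003 479.1573285   80.        ]]
```

```bash
cat > go.py <<'E'
from h import *
from fit import B2W
p=np.load("bp.npy")
def st(): 
    e=env.state(); return e,np.array(e["ee_pos"]),R.from_euler("xyz",e["ee_rot"],degrees=True).as_matrix()
def brd(w): 
    c,q=np.cos(p[2]),np.sin(p[2]); w=np.array(w)-[p[0],p[1],0]; return np.array([c*w[0]+q*w[1],-q*w[0]+c*w[1],w[2]])
def to(b):  # shift in cm, tool axes, TCP to board pt
    e,x,M=st(); return ((B2W(p,[b])[0]-x)@M/10).round(2)
E
python3 - <<'E'
from go import *
e,x,M=st(); print(M.round(3)); bx=np.array([np.cos(p[2]),np.sin(p[2]),0])
print("bx in tool",M.T@bx)
print("to",to((22.5,205,238)), B2W(p,[(22.5,205,238)]))
E
```

```text
[[-0.001  0.433 -0.901]
 [ 0.001 -0.901 -0.433]
 [-1.    -0.002  0.   ]]
bx in tool [-6.60880382e-04  4.14903010e-01 -9.09865405e-01]
to [  0.11 -53.2  -60.61] [[564.74772344 224.04741505 238.        ]]
```

Request:
jog_arm:
  plan: [0,0,0,-0.91,0,0,0,-0.91,0,0,0,-0.91,0,0,0,-0.91,0,0,0,-0.91,0,0,0,-0.91,0,0,0,-0.91,0,0,0,-0.91,0,0,0,-0.91,0,0,0,-0.91,0,0,0,-0.91,0,0,0,-0.91]
  claw: 0
  newtons: 20

```text
time_s: 1.1
ee_pos: [248.9, -518.1, 238.5]
ee_rot: [-159.0, 89.9, 112.4]
force: [1.1, 0.2, -0.2]
gripper_width: 13.9
```

Run:
```python
from go import *
e,x,M=st(); print(e["qpos"],e["gripper_width"]); bx=np.array([np.cos(p[2]),np.sin(p[2]),0])
print("bx in tool",M.T@bx, to((22.5,205,200)))
```

```text
[-6.54894314e+01  1.83337482e+01  8.96795491e+01  2.10198526e-03
  7.20420925e+01 -6.69365895e+01] 13.916804086199068
bx in tool [-3.51365710e-04  9.99986092e-01  5.26235896e-03] [  3.9   33.45 -73.39]
```

Request:
jog_arm:
  plan: [0,1.39,-3.06,0,0,1.39,-3.06,0,0,1.39,-3.06,0,0,1.39,-3.06,0,0,1.39,-3.06,0,0,1.39,-3.06,0,0,1.39,-3.06,0,0,1.39,-3.06,0,0,1.39,-3.06,0,0,1.39,-3.06,0,0,1.39,-3.06,0,0,1.39,-3.06,0]

```text
time_s: 2.1
ee_pos: [408.3, -146.1, 238.8]
ee_rot: [-98.1, 90.0, 173.0]
force: [0.2, 0.3, -0.3]
gripper_width: 0.4
```

Request:
jog_arm:
  plan: [0,1.39,-3.06,0,0,1.39,-3.06,0,0,1.39,-3.06,0,0,1.39,-3.06,0,0,1.39,-3.06,0,0,1.39,-3.06,0,0,1.39,-3.06,0,0,1.39,-3.06,0,0,1.39,-3.06,0,0,1.39,-3.06,0,0,1.39,-3.06,0,0,1.39,-3.06,0]

```text
time_s: 3.1
ee_pos: [567.6, 224.4, 238.4]
ee_rot: [-58.2, 89.9, -147.0]
force: [0.3, -1.1, 0.5]
gripper_width: 0.5
```

Run:
```python
from go import *
e,x,M=st(); print(e["qpos"],e["gripper_width"],brd(x)); bx=np.array([np.cos(p[2]),np.sin(p[2]),0])
print("bx in tool",M.T@bx, to((22.5,205,200)))
im=env.grab_frame("scene")[120:330,180:460]
cv2.imwrite("pics/s1.png",cv2.resize(im[:,:,::-1],None,fx=2.8,fy=2.8,interpolation=cv2.INTER_CUBIC))
```

```text
[ 2.04969578e+01  2.15610630e+01  8.47976577e+01 -1.31680768e-02
  7.36981260e+01  1.93062791e+01] 0.4733031571516173 [ 25.31938674 205.26848781 238.39982753]
bx in tool [-8.63001962e-04  9.99999256e-01  8.62312806e-04] [ 3.84 -0.28  0.02]
```

View pics/s1.png

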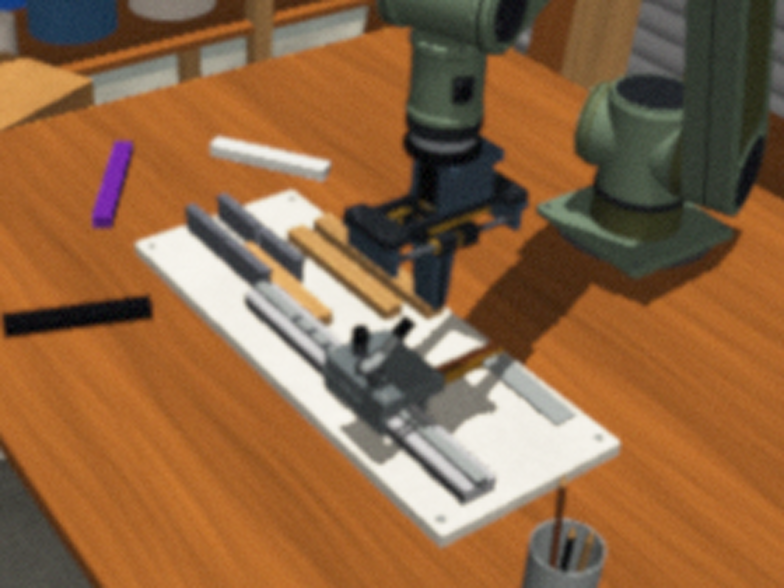

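The gripper in this picture seems open, although the reading is 0.5 mm. I'll check both cameras against the projected TCP.

Run:
```python
from go import *
e,x,M=st(); print(x,e["gripper_width"],e["time_s"])
tip=x+M[:,0]*25
o=[]
for n in ("scene","top"):
    im=env.grab_frame(n)[:,:,::-1].copy(); c=Cam(n)
    print(n,c.proj([x,tip]))
    for q in c.proj([tip]): cv2.circle(im,tuple(int(v) for v in q),3,(255,0,255),1)
    u,v=c.proj([tip])[0].astype(int)
    o.append(cv2.resize(im[v-90:v+60,u-65:u+65],None,fx=3,fy=3.8,interpolation=cv2.INTER_CUBIC))
cv2.imwrite("pics/b2.png",np.hstack(o))
```

```text
[570.07102322 230.07877499 237.84693063] 0.4663804138279962 3.15
scene [[333.90047023 222.07104159]
 [333.29769505 229.27605872]]
top [[177.00886361 209.52372304]
 [178.81975198 210.68188622]]
```

View pics/b2.png

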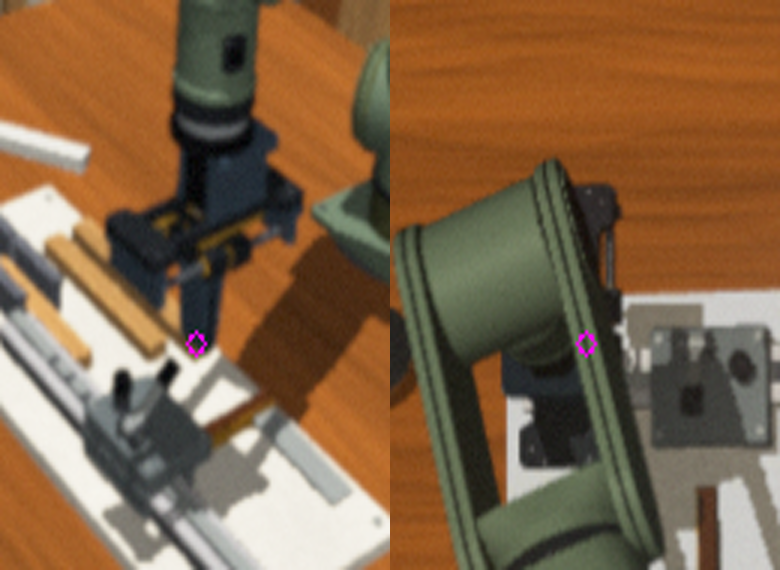

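The magenta fingertip mark falls on the closed fingers, so they are shut and what looked open is only the linkage. Next I'll read the settled pose and descend behind the stop.

Run:
```python
from go import *
e,x,M=st(); print(x,brd(x),to((22.5,206,80)),e["force"])
```

```text
[567.53196713 224.49586088 237.68296155] [ 25.29264881 205.39272021 237.68296155] [15.77 -0.25 -0.07] [-1.20125004 -1.12469194  0.32432586]
```

Request:
jog_arm:
  plan: [1.5,-0.05,0,0,1.5,-0.05,0,0,1.5,-0.05,0,0,1.5,-0.05,0,0,1.5,-0.05,0,0,1.5,0,0,0,1.5,0,0,0,1.5,0,0,0,1.5,0,0,0,1.5,0,0,0,0.8,0,0,0,0,0,0,0]

```text
time_s: 4.25
ee_pos: [563.3, 221.1, 79.1]
ee_rot: [-66.2, 89.7, -155.0]
force: [0.4, -0.5, 0.3]
gripper_width: 0.6
```

Run:
```python
from go import *
e,x,M=st(); print(x,brd(x),e["force"])
o=[]
for n,k in (("scene",1),("top",1)):
    im=env.grab_frame(n)[:,:,::-1].copy(); c=Cam(n)
    e,x,M=st(); print(x,brd(x),e["force"])
    u,v=c.proj([x])[0].astype(int)
    o.append(cv2.resize(im[v-75:v+75,u-65:u+65],None,fx=3,fy=3.8,interpolation=cv2.INTER_CUBIC))
cv2.imwrite("pics/b3.png",np.hstack(o))
```

```text
[563.27810111 221.14040034  79.10674553] [ 20.97258176 202.12293242  79.10674553] [ 0.42566529 -0.51546716  0.33536364]
[564.18159935 221.65261658  80.35322206] [ 21.88613495 202.61699225  80.35322206] [ 0.43171743 -0.45934582  0.12604149]
[564.92801747 222.10086381  81.30249487] [ 22.64136113 203.0502347   81.30249487] [0.5039457  0.57683689 0.4091839 ]
```

View pics/b3.png

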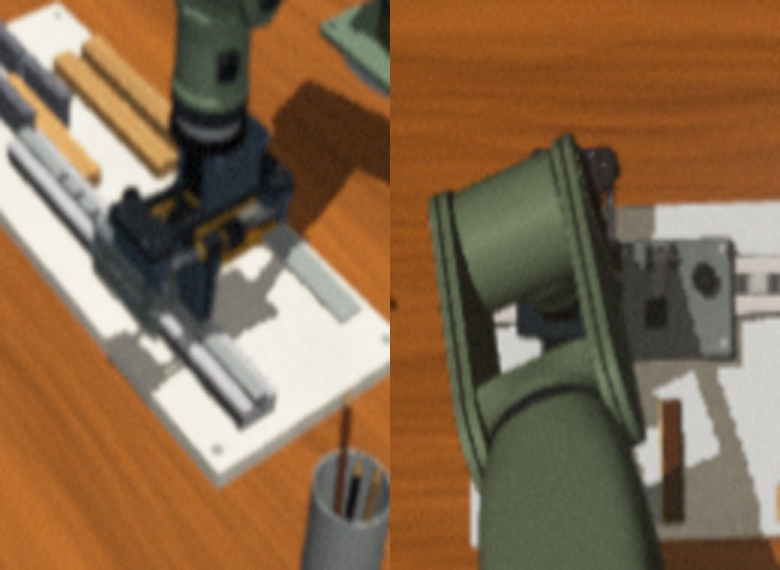

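Request:
jog_arm:
  plan: [0,0,0.2,0,0,0,0.2,0,0,0,0.2,0,0,0,0.1,0,0,0,0.1,0,0,0,0.1,0,0,0,0.1,0]

```text
time_s: 4.93
ee_pos: [565.7, 215.4, 82.0]
ee_rot: [156.5, 89.7, 67.6]
force: [-1.8, 8.6, 1.4]
gripper_width: 0.7
```

```bash
cat > q.py <<'E'
from go import *
e,x,M=st(); print(brd(x).round(1),e["force"].round(1),e["time_s"])
E
python3 q.py
```

```text
[ 23.2 196.3  82. ] [-1.8  8.6  1.4] 4.9333
```

Request:
jog_arm:
  plan: [0,0,0.1,0,0,0,0.1,0,0,0,0.1,0,0,0,0.1,0]

```text
time_s: 5.27
ee_pos: [565.7, 210.0, 82.0]
ee_rot: [138.1, 89.8, 49.3]
force: [-0.1, 3.4, 3.3]
gripper_width: 0.6
```

Request:
jog_arm:
  plan: [0,0,0.1,0,0,0,0.1,0,0,0,0.1,0,0,0,0.1,0]

```text
time_s: 5.6
ee_pos: [565.7, 204.5, 81.0]
ee_rot: [85.5, 90.0, -3.3]
force: [0.8, 2.6, 2.0]
gripper_width: 0.6
```

```bash
python3 q.py
```

```text
[ 23.  185.5  81. ] [0.8 2.6 2. ] 5.6
```

Request:
jog_arm:
  plan: [0,0,0.1,0,0,0,0.1,0,0,0,0.1,0,0,0,0.1,0,0,0,0.1,0,0,0,0.1,0,0,0,0.1,0,0,0,0.1,0,0,0,0.1,0,0,0,0.1,0]

```text
time_s: 6.43
ee_pos: [565.4, 194.5, 80.8]
ee_rot: [-40.8, 90.0, -129.6]
force: [2.1, 2.2, 0.9]
gripper_width: 0.7
```

Request:
jog_arm:
  plan: [0,0,0.1,0,0,0,0.1,0]

```text
time_s: 6.6
ee_pos: [564.9, 192.1, 80.6]
ee_rot: [-57.1, 89.9, -145.9]
force: [0.4, 0.2, -0.5]
gripper_width: 0.3
```

Request:
jog_arm:
  plan: [0,0,0.1,0,0,0,0.1,0]

```text
time_s: 6.77
ee_pos: [564.7, 190.0, 80.5]
ee_rot: [-57.2, 89.9, -146.0]
force: [0.7, 0.5, -0.7]
gripper_width: 0.1
```

Request:
jog_arm:
  plan: [0,0,0.1,0,0,0,0.1,0]

```text
time_s: 6.93
ee_pos: [565.2, 188.3, 80.7]
ee_rot: [-55.4, 89.9, -144.2]
force: [-0.7, 0.2, -0.1]
gripper_width: 0.5
```

```bash
python3 q.py
```

```text
[ 22.3 169.2  80.7] [-0.7  0.2 -0.1] 6.9333
```

Request:
jog_arm:
  plan: [0,0,0.1,0,0,0,0.1,0]

```text
time_s: 7.1
ee_pos: [565.6, 186.5, 80.9]
ee_rot: [-43.4, 90.0, -132.2]
force: [0.3, -0.2, 0.4]
gripper_width: 0.8
```

Request:
jog_arm:
  plan: [0,0,0.1,0,0,0,0.1,0]

```text
time_s: 7.27
ee_pos: [565.6, 185.2, 80.9]
ee_rot: [-176.3, 89.9, 94.8]
force: [-1.0, 3.6, -0.2]
gripper_width: 0.0
```

Request:
jog_arm:
  plan: [0,0,0.1,0,0,0,0.1,0]

```text
time_s: 7.43
ee_pos: [565.7, 184.3, 81.0]
ee_rot: [177.9, 89.8, 89.0]
force: [-1.3, 8.8, -1.0]
gripper_width: 0.6
```

Request:
jog_arm:
  plan: [0,0,0.1,0,0,0,0.1,0]

```text
time_s: 7.6
ee_pos: [565.7, 183.0, 81.0]
ee_rot: [175.8, 89.8, 86.9]
force: [-0.5, 8.5, -1.5]
gripper_width: 0.3
```

Request:
jog_arm:
  plan: [0,0,0.1,0,0,0,0.1,0,0,0,0.1,0,0,0,0.1,0,0,0,0.1,0,0,0,0.1,0]

```text
time_s: 8.1
ee_pos: [565.8, 174.6, 80.9]
ee_rot: [-29.8, 90.0, -118.6]
force: [0.3, 2.1, -0.2]
gripper_width: 0.6
```

Request:
jog_arm:
  plan: [0,0,0.1,0,0,0,0.1,0,0,0,0.1,0,0,0,0.1,0,0,0,0.1,0,0,0,0.1,0]

```text
time_s: 8.6
ee_pos: [566.0, 168.6, 80.9]
ee_rot: [-56.2, 90.0, -145.0]
force: [-1.0, 2.3, -1.3]
gripper_width: 0.3
```

Request:
jog_arm:
  plan: [0,0,0.1,0,0,0,0.1,0,0,0,0.1,0]

```text
time_s: 8.85
ee_pos: [566.0, 165.6, 80.9]
ee_rot: [-52.0, 90.0, -140.9]
force: [-0.8, 1.5, -1.4]
gripper_width: 0.4
```

Request:
jog_arm:
  plan: [0,0,0.1,0,0,0,0.1,0,0,0,0.1,0]

```text
time_s: 9.1
ee_pos: [566.1, 162.6, 80.9]
ee_rot: [-27.7, 90.0, -116.5]
force: [0.0, 2.5, -0.5]
gripper_width: 0.4
```

```bash
python3 q.py
```

```text
[ 22.6 143.5  80.9] [ 0.   2.5 -0.5] 9.1
```

Request:
jog_arm:
  plan: [0,0,0.1,0,0,0,0.1,0,0,0,0.1,0]

```text
time_s: 9.35
ee_pos: [566.4, 159.1, 81.0]
ee_rot: [19.1, 89.9, -69.7]
force: [0.1, 0.7, -0.5]
gripper_width: 0.5
```

Request:
jog_arm:
  plan: [0,0,0.1,0,0,0,0.1,0,0,0,0.1,0]

```text
time_s: 9.6
ee_pos: [566.5, 156.4, 81.0]
ee_rot: [48.2, 90.0, -40.6]
force: [1.2, 0.3, 1.0]
gripper_width: 0.7
```

Request:
jog_arm:
  plan: [0,0,0.1,0]

```text
time_s: 9.68
ee_pos: [566.4, 155.5, 81.0]
ee_rot: [44.1, 90.0, -44.7]
force: [-0.3, -1.2, -0.3]
gripper_width: 0.9
```

Request:
jog_arm:
  plan: [0,0,0.1,0]

```text
time_s: 9.77
ee_pos: [566.4, 154.5, 81.0]
ee_rot: [38.6, 90.0, -50.3]
force: [-0.2, -0.9, -0.1]
gripper_width: 0.2
```

Request:
jog_arm:
  plan: [0,0,0.1,0]

```text
time_s: 9.85
ee_pos: [566.4, 153.8, 81.0]
ee_rot: [154.2, 90.0, 65.4]
force: [-0.7, 2.3, -0.4]
gripper_width: 0.4
```

Request:
jog_arm:
  plan: [0,0,0.1,0]

```text
time_s: 9.93
ee_pos: [566.4, 153.2, 81.0]
ee_rot: [169.5, 89.9, 80.6]
force: [0.1, 2.3, 0.2]
gripper_width: 1.0
```

Request:
jog_arm:
  plan: [0,0,0.1,0]

```text
time_s: 10.02
ee_pos: [566.4, 152.7, 81.0]
ee_rot: [171.0, 89.9, 82.2]
force: [-0.8, 6.0, -0.4]
gripper_width: 0.3
```

Request:
jog_arm:
  plan: [0,0,0.1,0]

```text
time_s: 10.1
ee_pos: [566.5, 152.3, 81.0]
ee_rot: [172.1, 89.8, 83.2]
force: [-1.5, 7.9, -0.6]
gripper_width: 0.4
```

Request:
jog_arm:
  plan: [0,0,0.1,0,0,0,0.1,0,0,0,0.1,0,0,0,0.1,0,0,0,0.1,0]

```text
time_s: 10.52
ee_pos: [566.5, 147.0, 81.0]
ee_rot: [168.2, 89.9, 79.3]
force: [-1.0, 4.5, 0.7]
gripper_width: 0.6
```

Request:
jog_arm:
  plan: [0,0,0.1,0,0,0,0.1,0,0,0,0.1,0,0,0,0.1,0,0,0,0.1,0]

```text
time_s: 10.93
ee_pos: [566.7, 140.5, 81.0]
ee_rot: [39.8, 90.0, -49.0]
force: [0.3, 2.7, -0.2]
gripper_width: 0.5
```

```bash
python3 q.py;python3 - <<'E'
from go import *
im=env.grab_frame("scene")[180:310,220:405]
cv2.imwrite("pics/s4.png",cv2.resize(im[:,:,::-1],None,fx=4.2,fy=4.2,interpolation=cv2.INTER_CUBIC))
E
```

```text
[ 22.8 121.4  81. ] [ 0.3  2.7 -0.2] 10.9333
```

View pics/s4.png

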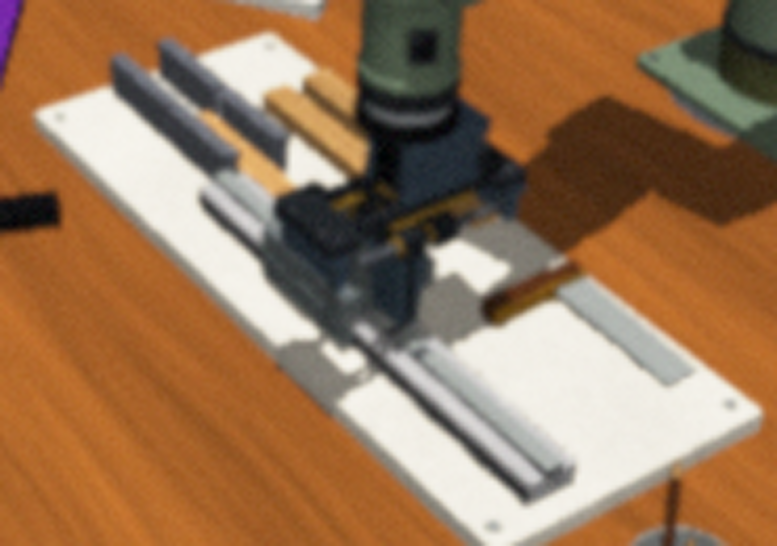

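The picture shows the stop sliding ahead of the fingers, with the nose hidden behind the gripper. I'm creeping on to the last notch.

Request:
jog_arm:
  plan: [0,0,0.1,0,0,0,0.1,0,0,0,0.1,0,0,0,0.1,0,0,0,0.1,0,0,0,0.1,0,0,0,0.1,0,0,0,0.1,0]

```text
time_s: 11.65
ee_pos: [566.8, 132.6, 81.0]
ee_rot: [74.8, 90.0, -14.0]
force: [-0.2, 2.9, -0.4]
gripper_width: 0.6
```

Request:
jog_arm:
  plan: [0,0,0.05,0,0,0,0.05,0,0,0,0.05,0]

```text
time_s: 11.9
ee_pos: [566.9, 131.2, 80.9]
ee_rot: [45.7, 90.0, -43.1]
force: [0.5, 3.2, 0.7]
gripper_width: 0.7
```

Request:
jog_arm:
  plan: [0,0,0.05,0,0,0,0.05,0]

```text
time_s: 12.07
ee_pos: [566.9, 130.1, 81.0]
ee_rot: [33.1, 90.0, -55.8]
force: [0.8, 1.4, -0.2]
gripper_width: 0.7
```

Request:
jog_arm:
  plan: [0,0,0.05,0,0,0,0.05,0]

```text
time_s: 12.23
ee_pos: [566.9, 129.0, 81.0]
ee_rot: [23.0, 90.0, -65.8]
force: [0.3, 1.5, -0.6]
gripper_width: 0.5
```

Request:
jog_arm:
  plan: [0,0,0.05,0,0,0,0.05,0]

```text
time_s: 12.4
ee_pos: [566.7, 127.9, 80.9]
ee_rot: [-28.6, 90.0, -117.4]
force: [0.5, -0.0, -0.7]
gripper_width: 0.1
```

Request:
jog_arm:
  plan: [0,0,0.05,0,0,0,0.05,0]

```text
time_s: 12.57
ee_pos: [566.6, 126.9, 80.8]
ee_rot: [-49.3, 89.9, -138.1]
force: [0.2, 0.2, 0.9]
gripper_width: 0.2
```

Request:
jog_arm:
  plan: [0,0,0.05,0,0,0,0.05,0,0,0,0,0]

```text
time_s: 12.82
ee_pos: [566.8, 126.1, 80.9]
ee_rot: [-45.4, 90.0, -134.2]
force: [0.3, -0.1, 0.1]
gripper_width: 0.4
```

```bash
python3 q.py
```

```text
[ 22.6 107.   80.9] [ 0.3 -0.1  0.1] 12.8167
```

The force dipped to zero about 6 mm before the expected contact, so the stop has been drawn into the notch. I'll back off, rise and look.

Request:
jog_arm:
  plan: [0,0,-0.5,0,0,0,-1,0,0,0,-1,0,-1,0,-0.5,0,-2,0,-2,0,-2,0,-2,0,-2,0,-2,0,-2,0,-2,0,-2,0,-2,0,-1,0,-2,0,0,0,-1,0,0,0,0,0]

```text
time_s: 13.82
ee_pos: [563.3, 288.7, 201.6]
ee_rot: [125.1, 89.9, 36.5]
force: [0.4, -0.2, 0.0]
gripper_width: 0.3
```

```bash
python3 q.py;python3 - <<'E'
from go import *
im=env.grab_frame("scene")[180:310,220:405]
cv2.imwrite("pics/s5.png",cv2.resize(im[:,:,::-1],None,fx=4.2,fy=4.2,interpolation=cv2.INTER_CUBIC))
a=env.grab_frame("top")[185:295,145:385,::-1]
cv2.imwrite("pics/t5.png",cv2.resize(a,None,fx=3.3,fy=3.3,interpolation=cv2.INTER_CUBIC))
E
```

```text
[ 22.4 269.7 201.6] [ 0.4 -0.2  0. ] 13.8167
```

View pics/s5.png

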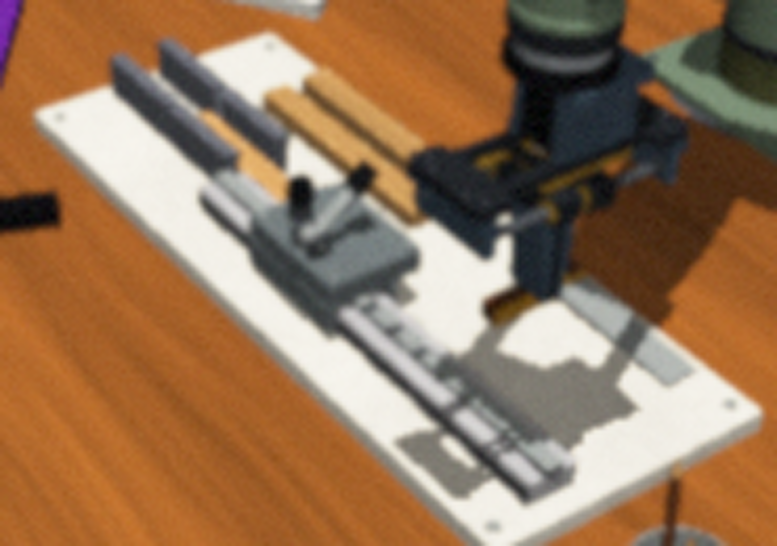

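View pics/t5.png

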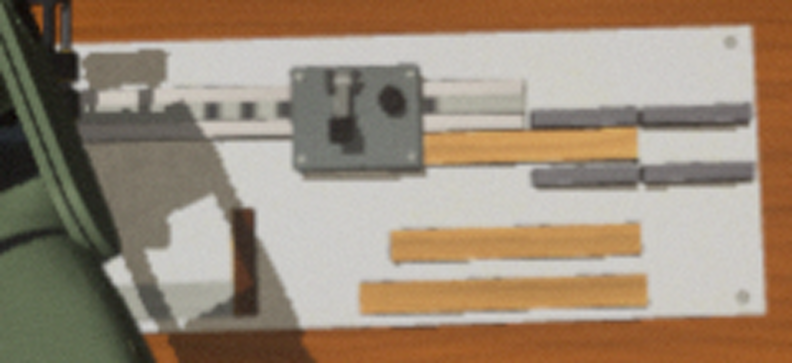

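The top view puts the saddle at topz 293–423, the knob at (391,99) and the lever tip at (343,128). The batten's sawn end is still at 637. Next I'll compute where to press.

Run:
```python
from go import *
from fit import T
t=Cam("top")
print("knob",[brd(w).round(1) for w in t.unproj([T(282,103),T(391,99)],108)])
print("sad74",[brd(w).round(1) for w in t.unproj([T(423,120),T(294,120)],74)])
print("tip",[brd(w).round(1) for w in t.unproj([T(343,129)],125)])
print(to((-8,39,165)),to((-8,39,200)))
```

```text
knob [array([ 22.9,  87.7, 108. ]), array([ 23.9,  -4.7, 108. ])]
sad74 [array([  8.7, -30.9,  74. ]), array([11.7, 80.7, 74. ])]
tip [array([ -2.2,  35.5, 125. ])]
[ 3.54 -3.01 22.77] [ 0.04 -3.01 22.78]
```

The knob at y −4.7 (expected −4) and the lever tip at x −2.2 fit notch 0.032. I'll move above the lever tip.

Request:
jog_arm:
  plan: [0,-0.3,2,0,0,-0.3,2,0,0,-0.3,2,0,0,-0.3,2,0,0,-0.3,2,0,0,-0.3,2,0,0,-0.3,2,0,0,-0.3,2,0,0,-0.3,2,0,0,-0.3,2,0,0,0,2,0,0,0,0.8,0]

```text
time_s: 14.92
ee_pos: [537.0, 54.4, 199.9]
ee_rot: [-60.4, 89.8, -149.4]
force: [-0.3, 0.8, 0.2]
gripper_width: 0.5
```

Request:
jog_arm:
  plan: [1,0,0,0,1,0,0,0,0.5,0,0,0,0.5,0,0,0,0,0,0,0,0,0,0,0]

```text
time_s: 15.42
ee_pos: [538.1, 58.3, 170.3]
ee_rot: [-84.9, 89.9, -173.6]
force: [0.1, -0.2, -0.0]
gripper_width: 0.6
```

```bash
python3 q.py;python3 - <<'E'
from go import *
im=env.grab_frame("scene")[160:290,220:405]
cv2.imwrite("pics/s6.png",cv2.resize(im[:,:,::-1],None,fx=4.2,fy=4.2,interpolation=cv2.INTER_CUBIC))
print(to((-9,38,165)))
E
```

```text
[ -7.4  39.8 170.3] [ 0.1 -0.2 -0. ] 15.4167
[ 0.58 -0.18  0.18]
```

View pics/s6.png

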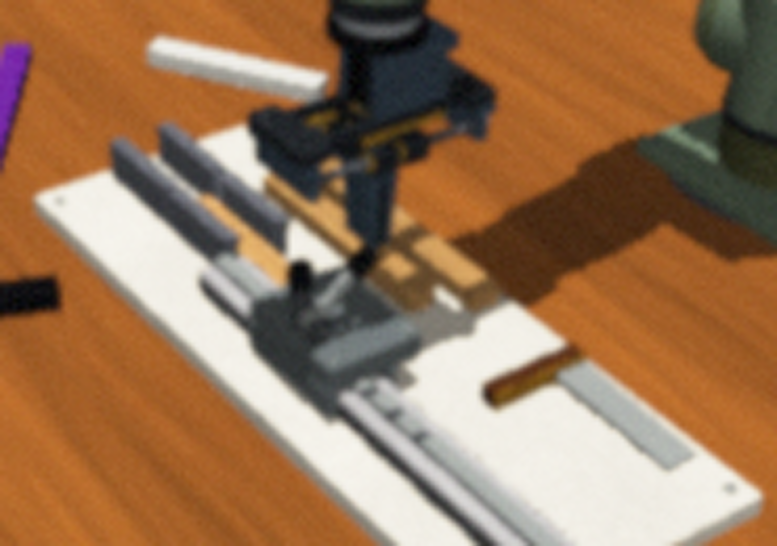

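Request:
jog_arm:
  plan: [0.3,-0.1,0.1,0,0.3,-0.1,0.1,0,0.3,0,0,0,0.3,0,0,0,0.3,0,0,0,0.3,0,0,0,0.2,0,0,0]

```text
time_s: 16.05
ee_pos: [532.8, 55.5, 151.3]
ee_rot: [-89.4, 89.6, -178.2]
force: [-11.3, -0.2, 12.6]
gripper_width: 0.5
```

Request:
jog_arm:
  plan: [0.2,-0.05,0,0,0.2,-0.05,0,0,0.2,-0.05,0,0,0.2,-0.05,0,0,0.2,-0.05,0,0]

```text
time_s: 16.47
ee_pos: [533.5, 55.6, 141.3]
ee_rot: [99.6, 90.0, 10.8]
force: [-1.6, -0.1, 4.8]
gripper_width: 0.5
```

```bash
python3 q.py
```

```text
[-12.1  37.2 141.3] [-1.6 -0.1  4.8] 16.4667
```

Request:
jog_arm:
  plan: [0.2,-0.05,0,0,0.2,-0.05,0,0,0.2,-0.05,0,0,0.2,0,0,0,0.2,0,0,0]

```text
time_s: 16.88
ee_pos: [532.2, 55.5, 130.7]
ee_rot: [-76.3, 90.0, -165.1]
force: [-1.8, -0.1, 4.7]
gripper_width: 0.4
```

Request:
jog_arm:
  plan: [0.2,-0.05,0,0,0.2,-0.05,0,0,0.2,0,0,0,0.2,0,0,0,0.2,0,0,0]

```text
time_s: 17.3
ee_pos: [531.0, 55.5, 120.6]
ee_rot: [-79.1, 90.0, -167.9]
force: [-2.3, -0.7, 4.0]
gripper_width: 0.6
```

Request:
jog_arm:
  plan: [0.2,0,0,0,0.2,0,0,0]

```text
time_s: 17.47
ee_pos: [531.0, 55.5, 116.6]
ee_rot: [-82.5, 90.0, -171.3]
force: [-3.9, 0.0, 5.0]
gripper_width: 0.5
```

```bash
python3 q.py
```

```text
[-14.6  37.1 116.6] [-3.9  0.   5. ] 17.4667
```

Request:
jog_arm:
  plan: [0.15,0,0,0,0.15,0,0,0]

```text
time_s: 17.63
ee_pos: [530.9, 55.5, 114.3]
ee_rot: [-85.9, 89.9, -174.7]
force: [-7.8, -0.4, 18.7]
gripper_width: 0.3
```

Request:
jog_arm:
  plan: [0.1,0,0,0,0.1,0,0,0]

```text
time_s: 17.8
ee_pos: [530.9, 55.5, 114.0]
ee_rot: [-85.8, 90.0, -174.6]
force: [-9.7, -1.9, 26.0]
gripper_width: 0.3
```

The lever is at its end stop: the fingertip is at about 89 mm and the force has risen to 26 N. Lifting off.

Request:
jog_arm:
  plan: [-0.3,0,0,0,-0.6,0,0,0,-1.5,0,0,0,-2,0,0,0,-2,0,0,0,-2,0,-1,0,-1,0,-3,0,0,0,-3,0,0,0,-3,0,0,0,-3,0,0,0,-3,0,0,0,-3,0]

```text
time_s: 18.8
ee_pos: [528.0, 247.1, 205.7]
ee_rot: [103.1, 89.9, 14.3]
force: [0.0, 0.0, 0.6]
gripper_width: 0.7
```

Request:
jog_arm:
  plan: [0,0,-2,0,0,0,-1,0,0,0,0,0,0,0,0,0,0,0,0,0]

```text
time_s: 19.22
ee_pos: [527.0, 274.3, 205.8]
ee_rot: [-1.7, 89.9, -90.6]
force: [0.6, -0.1, -0.8]
gripper_width: 0.4
```

```bash
python3 q.py;python3 - <<'E'
from go import *
im=env.grab_frame("scene")[180:310,220:405]
cv2.imwrite("pics/s7.png",cv2.resize(im[:,:,::-1],None,fx=4.2,fy=4.2,interpolation=cv2.INTER_CUBIC))
a=env.grab_frame("top")[185:295,145:385,::-1]
cv2.imwrite("pics/t7.png",cv2.resize(a,None,fx=3.3,fy=3.3,interpolation=cv2.INTER_CUBIC))
E
```

```text
[-14.2 256.  205.8] [ 0.6 -0.1 -0.8] 19.2167
```

View pics/s7.png

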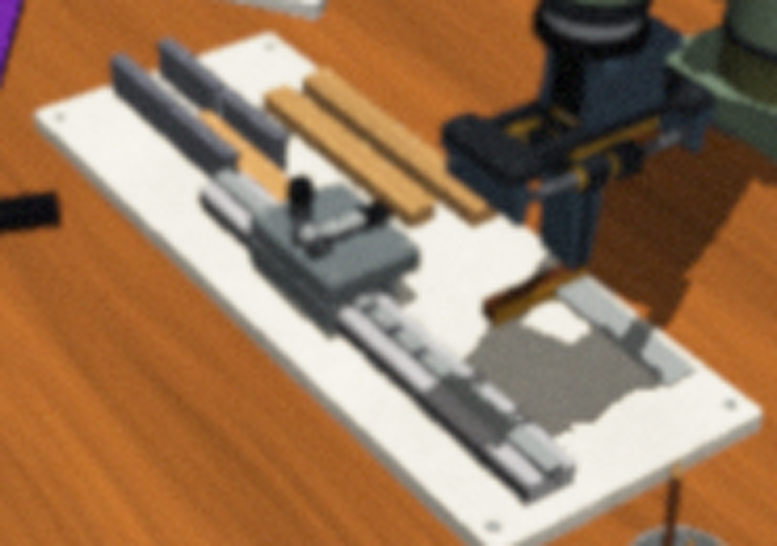

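View pics/t7.png

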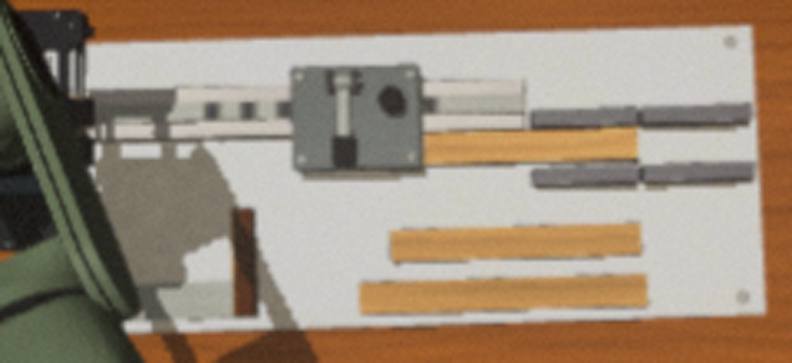

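The lever tip is now down: (343,150) in the top view, where it was (343,129). The saddle is still at 293–423 and the sawn end at 637, and the other objects are where they were. Handing in.

```bash
python3 -c "
from workcell import env
print(env.job_done())"
```

```text
the job is handed in; nothing more can be done
None
```

The stop is in the notch for the short batten (0.032), the clamp lever is pressed fully down, and the job was handed in at about 19 s.

- **Sample:** the batten at the saw slot measured about 189 mm long, so it is the short one.
- **Pushing the stop:** I pushed the saddle's outer face with the closed fingertips, from the notch at 0.128 past 0.096 and 0.064. I stopped when the push force fell to 0 N on being drawn into the third notch. I did not touch the knob.
- **Pressing the lever:** I pressed the tip down until the fingertip was at about 89 mm and the force had risen to 26 N. At first contact there was also a brief push of about 11 N across the rail.

**Last checks:**
- **Stop position:** before the press, the knob measured y = −4.7 mm against −4 mm expected. The saddle had not moved in the last picture.
- **Lever:** the pictures show it down.
- **Other objects:** the batten's sawn end is in the same place as at the start. The other battens, the try square and the part of the tin in view look unmoved. The top-view crop did not include the tin, and I did not measure it again.
- **Camera offset:** the camera read the saddle about 2.5 mm low along the rail throughout. I put this down to a measuring offset, because the notches came 32 mm apart by force.
- **Not seen directly:** the 2 mm gap at the batten's free end is hidden in both cameras, so I infer it from the notch position.

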